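# Tuck the joint strip under the well cover's lip and hold it down

### The arm

A 6-joint arm with a two-finger parallel gripper is mounted at the origin on the work surface. World frame = base frame: x ahead of the robot, y to its left, z up, the work surface at z = 0. Lengths are in mm, angles in degrees, forces in N, time in s.
With the tool pointing down it reaches from about 300 to 850 mm from the base axis. Payload 4.2 kg.
Tool frame: the origin (TCP) lies at the very end of the fingers, on their centre line; the grasp point (between the pads) lies 19 mm behind it (env.grasp_offset is the distance from the TCP to the grasp point, in mm); z points along the fingers, y is the line along which they close (so a half turn about z gives the same grasp; the last joint's range is limited). The gripper opens to 91 mm and grips with 3 to 60 N. Pads are 32 mm wide; open, the fingers measure 118 mm over their backs; the gripper's body (76 mm by 178 mm) begins 60 mm behind the grasp point.
Start: joints at [-68.411, 18.312, 89.639, -0, 72.044, -1.146], TCP at [222.224, -530.339, 213.976] pointing down, gripper open.
Joint ranges: [-177.97, 177.97], [-48.28, 115.42], [12.27, 149.76], [-77.06, 257.06], [2.81, 150.46], [-146.56, 146.56]. Speed limits (degrees/s): [147.25, 147.25, 180, 180, 180, 180].

### API

Orientations are given as [roll, pitch, yaw] about the fixed x, y, z axes, in that order (R = Rz(yaw) Ry(pitch) Rx(roll)).
In Python, from workcell import env gives the robot as it stands. The module is installed in compiled form; this text tells all that it offers.
- The arm moves only by the tool send_rows, never from a script. Its argument "motion" is a list of rows, each an object of numbers: "tx", "ty", "tz": the shift along the tool's x, y, z in units of 500 mm (1.0 is 500 mm); "rx", "ry", "rz": the turn, a rotation vector about the tool's x, y, z in units of 30 degrees (1.0 is 30 degrees); "gripper": the closure, from -1 (fully open) to 1 (shut). In form: [{"tx": .., "ty": .., "tz": .., "rx": .., "ry": .., "rz": .., "gripper": ..}, ...]. A call has 1 to 12 rows; each row shifts and turns the commanded pose from where the row before left it, along the tool's axes as they then stand; what a row does not reach is not made up. A row lasts 1/8 s, in which the tool goes at most 62.5 mm and 10.7 degrees, less where a joint would pass 70% of its speed; a pose out of reach is approached as far as the arm can. A call with a number of a shift or a turn outside -1 to 1 is refused whole. A call with a gripper value outside its range is refused whole. The fingers move at their own pace and stop on an object; "grip_force" is the grip in N (left out, the last holds). Time passes only in rows, so rows that do not move let the fingers close. It gives the time, the measured TCP pose, the force, the opening and the grip force at its end, in the units of the state.
- env.state(): the state, without advancing time (a new reading comes with each control period).
- env.grab_frame(name): name is "scene" or "top" or "wrist"; returns a dict with "frame" (400x640x3 uint8, red, green, blue), "vertical_fov" (degrees; the focal length in pixels is half the picture's height over the tangent of half this angle, whatever the lens; pixels are square), "cx", "cy" (the principal point, pixels), "rvec" (rotation vector, rad) and "tvec" (3), from world to camera coordinates, as OpenCV has them; the wrist camera has in their place "T_tool_cam" (4x4, takes a point from camera to tool coordinates, whose origin is the TCP and whose axes are the flange's). Camera axes: x right, y down, z forward; pixel columns grow to the right and rows downward; lengths in mm; the calibration is good to about 2 mm. A picture is of the moment at which its call begins: read the wrist's pose just before it. There is no depth.
- env.job_done(): hands the job in; it is judged then, once.
The state is a dict: "time_s": time; "qpos": joint angles; "qvel": joint speeds; "effort": joint torques, N m; "ee_pos": TCP position; "ee_rot": TCP orientation; "force": force on the tool from outside, world axes, zero at the start; "torque": the same for the moment, N m; "gripper_width": finger opening in mm; "gripper_force": force on a finger pad.
Only numpy, scipy, OpenCV 4.12 (cv2) and the standard library are available. Lean on these libraries where they do the work, as an engineer would, in place of code of your own. Each camera call takes 0.05 s, during which the arm holds its last target. There are 200 camera calls.

### The job

On the cheese counter, press the open hinged cover of the counter well down until its catch clicks and holds it shut. Then pick up the brass-coloured joint strip by its black grip, slide its long plain edge under the cover's blue-edged front lip as far as it goes, square and centred, without lifting the cover, and press the strip down flat on the ledge against the orange spring bar. Finish while still holding it pressed down (a colleague will screw it on from below), and leave the cheese, jar, box, bowl and knife where they are.

Things in the scene. Friction and masses are not known exactly. Their poses are not given: they have to be found in the camera images.
- well: fixed well unit, 250 mm wide (y), x -120 to +126 mm; origin at counter level, x from ledge to hinge (away from robot, yaw within 0.2 rad), z up. Grey ledge, top 30 mm high, x -120 to +12, ended by a dark stop 41 mm high. Shut cover: x -20 to +104, 220 wide, underside 42, top 47 mm high, so its lip overlaps the ledge 32 mm with a 12 mm gap, closed behind by the stop
- cover (a joint): hinge of the aluminium cover, rad: 0 shut, grows as the front lip rises; starts 0.32 to 0.55 and stays where left. Hinge line along well y at well x +110 mm, 44.5 mm high. Below about 0.15 rad a spring catch pushes it up again (to 0.2) unless it is pressed past the catch, about 8 N at 90 mm from the hinge, to 0, where the catch holds it. Nearly 4 N upwards at the lip pops it open
- cover_lip (a point): middle of the top of the cover's front lip (the edge with the blue line), 130 mm from the hinge line
- seat (a joint): orange spring bar, 14 x 150 mm, standing out of the ledge along well y, centred at well x -63 mm. Value: m pressed down, 0 = 4 mm proud, 0.004 = flush with the ledge. 6 N starts it, 10 N presses it flush; the strip's weight alone does not
- strip: loose brass-coloured plate 90 (x) x 180 (y) x 4 mm, 0.22 kg, flat on the counter, yaw within 0.5 rad; origin at its underside's centre, z up, x towards the plain long edge to be tucked. Black grip bar along y, 10 mm thick, 70 long, at x -30 mm, from 4 to 36 mm above the underside. When home: x along the well's x, origin at well x -33 mm, y 0, grip over the spring bar
- strip_rear (a point): middle of the strip's plain long edge (the one to be tucked), at its underside
- strip_grip (a point): middle of the black grip bar, 24 mm above the strip's underside
- cheese_wheel: bystander: yellow cheese, 112 mm across, 58 mm high; origin at its underside
- cheese_block: bystander: pale cheese block, 100 x 70 x 45 mm; origin at its underside
- jar: bystander: amber jar, 64 mm across, 100 mm high; origin at its underside
- kraft_box: bystander: brown box, 90 x 120 x 60 mm; origin at its underside
- bowl: bystander: white bowl, 110 mm across, 50 mm high; origin at its underside
- knife: bystander: white-handled knife, 270 mm long, on the wooden board; origin at its underside

How it is judged:
By the outcome, as a careful person would: the job done as asked, in the order asked, and still so for the second after the job is handed in, while the arm keeps its last pose, push and grip.
It also fails if it takes over 58 s, if anything falls off the work surface, if the arm or the gripper's body presses on something with over 40 N, if the wrist force passes 120 N, or if a joint passes its speed limit or range.

## Working session

There is one attempt and no reset: what is moved stays moved. The work goes in short steps, Python scripts to look and compute and a tool call to move; the robot and the scene stay as the last step left them, time stands still between calls to the robot, and variables do not carry over. Pictures are saved under pics/ and viewed, at most 10 in all, crops included, and the job is handed in when it is done.

Besides the shell and the picture viewer there is one more tool, called after ">>>" by a JSON object that holds its "api" and its "payload". send_rows: Moves the arm, as the interface text tells. Shifts and turns lie within -1 to 1; 1 stands for 500 mm of shift or 30 degrees of turn. Its arguments: {"type":"object","properties":{"motion":{"type":"array"},"grip_force":{"type":"number"}},"required":["motion"]}

```bash
mkdir -p pics; cat > h.py <<'E'
import numpy as np, cv2, json
from workcell import env
from scipy.spatial.transform import Rotation as R
def grab(n):
    s=env.state(); g=env.grab_frame(n); f=200/np.tan(np.radians(g["vertical_fov"]/2))
    if n=="wrist":
        T=np.eye(4);T[:3,:3]=R.from_euler('xyz',s["ee_rot"],degrees=True).as_matrix();T[:3,3]=s["ee_pos"]
        M=np.linalg.inv(T@np.array(g["T_tool_cam"]))
    else:
        M=np.eye(4);M[:3,:3]=cv2.Rodrigues(np.array(g["rvec"],float))[0];M[:3,3]=np.ravel(g["tvec"])
    K=np.array([[f,0,g["cx"]],[0,f,g["cy"]],[0,0,1]])
    return dict(im=g["frame"][:,:,::-1].copy(),K=K,M=M)
def ray(c,uv):
    d=c["M"][:3,:3].T@np.linalg.solve(c["K"],[uv[0],uv[1],1]); o=-c["M"][:3,:3].T@c["M"][:3,3]
    return o,d
def plane(c,uv,z):
    o,d=ray(c,uv); return o+d*(z-o[2])/d[2]
def proj(c,p):
    q=c["K"]@(c["M"][:3,:3]@np.array(p)+c["M"][:3,3]); return q[:2]/q[2]
E
python3 - <<'E'
from h import *
print(env.state())
for n in("scene","top","wrist"):
    c=grab(n); cv2.imwrite(f"pics/{n}0.png",c["im"]); np.savez(f"{n}0.npz",**c); o,d=ray(c,(320,200)); print(n,o.round(),d.round(2),c["K"][0])
E
```

```text
{'time_s': 0.0, 'qpos': array([-6.84107663e+01,  1.83533945e+01,  8.97037217e+01,  1.06417747e-03,
        7.20428631e+01, -1.14665581e+00]), 'qvel': array([ 0.04360016,  0.03258928,  0.01531179, -0.05437777, -0.02035275,
        0.00388552]), 'effort': array([ 1.72105476e-03, -4.12457085e+01, -2.31974190e+01,  7.26512633e-02,
        4.58528416e-02, -1.59684532e-04]), 'ee_pos': array([ 222.05256366, -529.87842234,  213.1208772 ]), 'ee_rot': array([-1.79900061e+02, -3.01230394e-03,  2.27355579e+01]), 'force': array([-0.87491741, -0.74196266,  0.38800811]), 'torque': array([-0.00276954,  0.02566982,  0.01351662]), 'gripper_force': 0.0, 'gripper_width': 91.1893333416981}
scene [1275. -327.  796.] [-0.66  0.16 -0.73] [380.49423747   0.         321.95090691]
top [ 540. -140. 1168.] [ 0.07 -0.03 -1.  ] [363.14854262   0.         316.09781775]
wrist [ 298. -497.  384.] [-0.26 -0.14 -0.96] [339.01971398   0.         310.8399416 ]
```

View pics/top0.png

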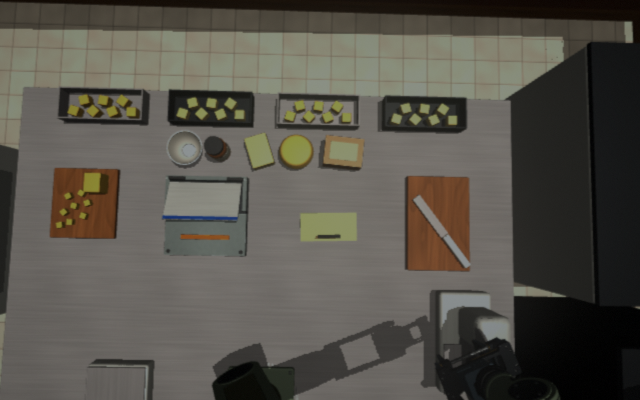

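View pics/scene0.png

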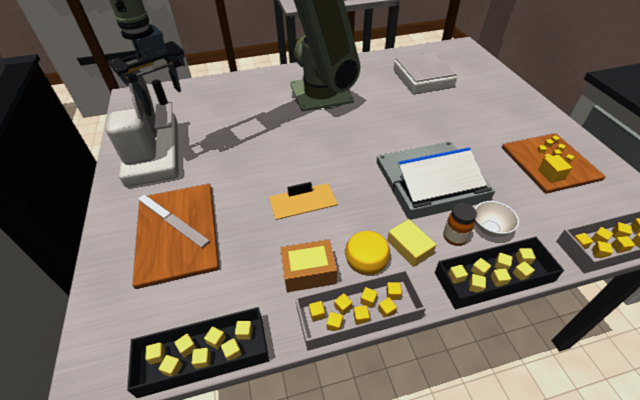

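The top view shows the strip at about (328,227) with its grip on the robot side (328,236). The well's orange bar is at (205,237) and the cover's blue lip runs from (163,217) to (238,221). The scene view agrees with this.

```bash
python3 - <<'E'
from h import *
def mrect(c,m,z,name):
    n,l,s,cen=cv2.connectedComponentsWithStats(m.astype(np.uint8))
    i=1+np.argmax(s[1:,4]); ys,xs=np.where(l==i)
    P=np.array([plane(c,(x,y),z)[:2] for x,y in zip(xs,ys)],np.float32)
    r=cv2.minAreaRect(P); (w,h)=r[1]; b=cv2.boxPoints(r)
    e=b[1]-b[0] if np.linalg.norm(b[1]-b[0])>np.linalg.norm(b[2]-b[1]) else b[2]-b[1]
    if e[1]<0:e=-e
    yaw=np.degrees(np.arctan2(-e[0],e[1]))
    print(name,len(xs),"c",np.round(r[0],1),"mean",P.mean(0).round(1),"size",np.round(r[1],1),"yaw(y-axis)",yaw.round(2))
for n in("top","scene"):
    c=dict(np.load(n+"0.npz")); im=c["im"].astype(int); hsv=cv2.cvtColor(c["im"],cv2.COLOR_BGR2HSV); H,S,V=[hsv[...,k].astype(int) for k in range(3)]
    if n=="top":
        def win(a,b,e,f):
            w=np.zeros(H.shape,bool); w[b:f,a:e]=1; return w
        mrect(c,(H<18)&(S>150)&(V>80)&win(160,225,245,260),34,"bar")
        w=win(290,203,367,250)
        ms=(S>70)&(V>80)&w; mg=(V<70)&w&(np.abs(S)>=0)
        ms2=cv2.morphologyEx((ms).astype(np.uint8),cv2.MORPH_CLOSE,np.ones((7,7)))
        mrect(c,ms2,4,"strip"); mrect(c,mg&(cv2.dilate(ms2,np.ones((3,3)))>0),36,"grip")
        mb=(H>100)&(H<130)&(S>150)&win(150,200,250,230)
        ys,xs=np.where(mb); print("blue",xs.min(),xs.max(),ys[xs==xs.min()].mean(),ys[xs==xs.max()].mean())
        cv2.imwrite("pics/crop_top.png",cv2.resize(c["im"][160:270,150:370],None,fx=3.6,fy=3.6,interpolation=cv2.INTER_CUBIC))
    else:
        mb=(H>100)&(H<130)&(S>150)
        n_,l,s,cen=cv2.connectedComponentsWithStats(mb.astype(np.uint8)); i=1+np.argmax(s[1:,4]); ys,xs=np.where(l==i)
        print("blue scene",xs.min(),xs.max(),ys[xs==xs.min()].mean(),ys[xs==xs.max()].mean())
E
```

```text
bar 187 c [502.9 182.7] mean [502.7 184.6] size [  9.2 144.7] yaw(y-axis) 1.12
strip 1527 c [ 541.4 -198.9] mean [ 541.9 -199.1] size [ 86.2 176.5] yaw(y-axis) 1.19
grip 65 c [ 511.9 -200.6] mean [ 512.  -200.1] size [ 6.2 65.3] yaw(y-axis) 1.12
blue 163 236 216.5 218.0
blue scene 399 469 162.5 148.5
```

View pics/crop_top.png

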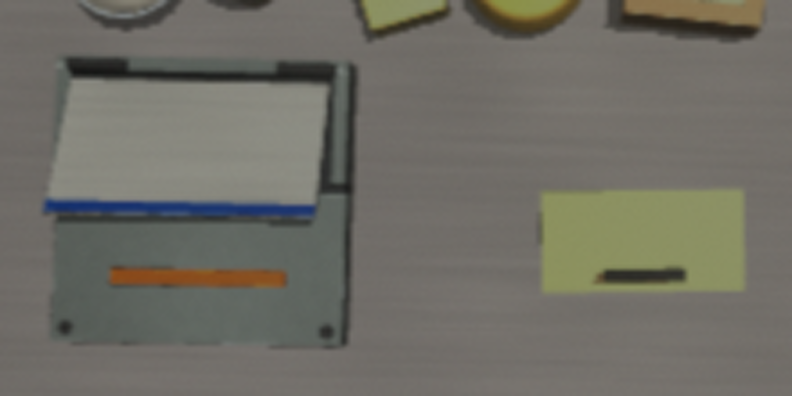

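>>> {"api": "send_rows", "payload": {"motion": [{"rz": -0.32,"gripper": 1},{"rz": -0.32,"gripper": 1},{"rz": -0.32,"gripper": 1},{"rz": -0.32,"gripper": 1},{"rz": -0.32,"gripper": 1},{"rz": -0.32,"gripper": 1},{"rz": -0.32,"gripper": 1},{"tx": 0.1,"ty": 0.048,"gripper": 1},{"tx": 0.1,"ty": 0.048,"gripper": 1},{"tx": 0.1,"ty": 0.048,"gripper": 1},{"tx": 0.1,"ty": 0.048,"gripper": 1},{"tx": 0.1,"ty": 0.048,"gripper": 1}]}}

```text
invalid input at $.motion[0]: expected keys tx, ty, tz, rx, ry, rz, gripper
```

>>> {"api": "send_rows", "payload": {"motion": [{"tx": 0.1,"ty": 0.048,"gripper": 1},{"tx": 0.1,"ty": 0.048,"gripper": 1},{"tx": 0.1,"ty": 0.048,"gripper": 1},{"tx": 0.1,"ty": 0.048,"gripper": 1},{"tx": 0.1,"ty": 0.048,"gripper": 1},{"tx": 0.1,"ty": 0.048,"gripper": 1},{"tx": 0.1,"ty": 0.048,"gripper": 1},{"tx": 0.1,"ty": 0.048,"gripper": 1},{"tx": 0.1,"ty": 0.048,"gripper": 1},{"gripper": 1},{"gripper": 1}]}}

```text
invalid input at $.motion[0]: expected keys tx, ty, tz, rx, ry, rz, gripper
```

```bash
python3 - <<'E'
from h import *
c=grab("wrist"); cv2.imwrite("pics/w1.png",c["im"]); np.savez("w1.npz",**c)
im=c["im"]; hsv=cv2.cvtColor(im,cv2.COLOR_BGR2HSV); H,S,V=[hsv[...,k].astype(int) for k in range(3)]
m=((H<18)&(S>150)&(V>80)).astype(np.uint8)
n,l,s,cen=cv2.connectedComponentsWithStats(m); i=1+np.argmax(s[1:,4]); ys,xs=np.where(l==i)
P=np.array([plane(c,(x,y),34)[:2] for x,y in zip(xs,ys)],np.float32)
vx,vy,x0,y0=cv2.fitLine(P,cv2.DIST_L2,0,.01,.01).ravel(); sg=np.sign(vy)
print("bar n",len(xs),s[i],"rect",cv2.minAreaRect(P),"yaw",np.degrees(np.arctan2(-vx*sg,vy*sg)))
mb=((H>100)&(H<130)&(S>150)).astype(np.uint8); n,l,s,cen=cv2.connectedComponentsWithStats(mb); i=1+np.argmax(s[1:,4]); ys,xs=np.where(l==i)
print("blue",s[i]); Pi=np.array([xs,ys]).T
t=dict(np.load("top0.npz"))
# end points: wrist and top; triangulate
def ends(c):
    hsv=cv2.cvtColor(c["im"],cv2.COLOR_BGR2HSV); H,S=hsv[...,0],hsv[...,1]
    m=((H>100)&(H<130)&(S>150)).astype(np.uint8); n,l,s,_=cv2.connectedComponentsWithStats(m); i=1+np.argmax(s[1:,4]); ys,xs=np.where(l==i)
    b=cv2.boxPoints(cv2.minAreaRect(np.array([xs,ys]).T.astype(np.float32))); d=[np.linalg.norm(b[1]-b[0]),np.linalg.norm(b[2]-b[1])]
    e=[(b[0]+b[1])/2,(b[2]+b[3])/2] if d[0]<d[1] else [(b[1]+b[2])/2,(b[3]+b[0])/2]
    return sorted(e,key=lambda p:plane(c,p,90)[1])
for a,b in zip(ends(c),ends(t)):
    X=cv2.triangulatePoints(c["K"]@c["M"][:3],t["K"]@t["M"][:3],a.astype(float),b.astype(float)).ravel(); print(a,b,X[:3]/X[3])
print(env.state()["ee_pos"],env.state()["ee_rot"],env.state()["time_s"],env.state()["force"])
E
```

```text
bar n 1373 [ 394    0  111   47 1373] rect ((420.6322326660156, -587.2428588867188), (30.685226440429688, 105.32403564453125), 0.3365635573863983) yaw 4.36763
blue [567 248   2   2   3]
[567.75006 249.25   ] [235.99751 218.12741] [457.59794097 -55.15311175 865.14451222]
[566.75006 248.25   ] [162.98637 216.69583] [458.964292   -15.7383739  902.25615771]
[ 222.09021644 -530.08111256  213.47008566] [-1.79943800e+02 -1.00239490e-04  2.27309427e+01] 0.2 [-0.11435644  0.5076972   0.25070431]
```

View pics/w1.png

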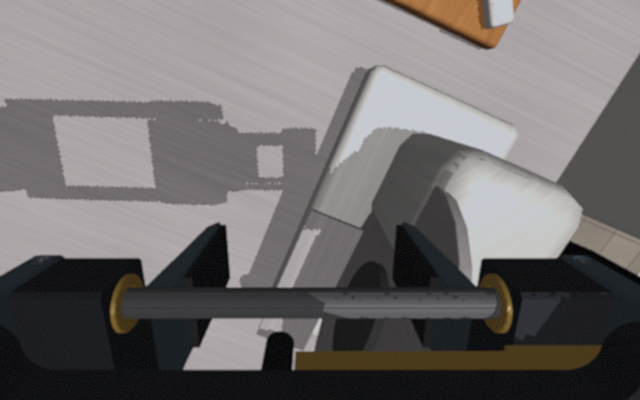

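The wrist view shows the gripper above a white scale, so I'll rise before turning. Every row needs all seven keys.

>>> {"api": "send_rows", "payload": {"motion": [{"tx": 0,"ty": 0,"tz": -0.1,"rx": 0,"ry": 0,"rz": 0,"gripper": 1},{"tx": 0,"ty": 0,"tz": -0.1,"rx": 0,"ry": 0,"rz": 0,"gripper": 1},{"tx": 0,"ty": 0,"tz": 0,"rx": 0,"ry": 0,"rz": -0.32,"gripper": 1},{"tx": 0,"ty": 0,"tz": 0,"rx": 0,"ry": 0,"rz": -0.32,"gripper": 1},{"tx": 0,"ty": 0,"tz": 0,"rx": 0,"ry": 0,"rz": -0.32,"gripper": 1},{"tx": 0,"ty": 0,"tz": 0,"rx": 0,"ry": 0,"rz": -0.32,"gripper": 1},{"tx": 0,"ty": 0,"tz": 0,"rx": 0,"ry": 0,"rz": -0.32,"gripper": 1},{"tx": 0,"ty": 0,"tz": 0,"rx": 0,"ry": 0,"rz": -0.32,"gripper": 1},{"tx": 0,"ty": 0,"tz": 0,"rx": 0,"ry": 0,"rz": -0.32,"gripper": 1}]}}

```text
time_s: 1.32
ee_pos: [222.2, -530.2, 313.7]
ee_rot: [-180.0, -0.0, 90.3]
force: [0.8, -0.9, 0.3]
gripper_width: 4.3
gripper_force: 0.0
```

>>> {"api": "send_rows", "payload": {"motion": [{"tx": 0.1,"ty": 0.048,"tz": 0,"rx": 0,"ry": 0,"rz": 0,"gripper": 1},{"tx": 0.1,"ty": 0.048,"tz": 0,"rx": 0,"ry": 0,"rz": 0,"gripper": 1},{"tx": 0.1,"ty": 0.048,"tz": 0,"rx": 0,"ry": 0,"rz": 0,"gripper": 1},{"tx": 0.1,"ty": 0.048,"tz": 0,"rx": 0,"ry": 0,"rz": 0,"gripper": 1},{"tx": 0.1,"ty": 0.048,"tz": 0,"rx": 0,"ry": 0,"rz": 0,"gripper": 1},{"tx": 0.1,"ty": 0.048,"tz": 0,"rx": 0,"ry": 0,"rz": 0,"gripper": 1},{"tx": 0.1,"ty": 0.048,"tz": 0,"rx": 0,"ry": 0,"rz": 0,"gripper": 1},{"tx": 0.1,"ty": 0.048,"tz": 0,"rx": 0,"ry": 0,"rz": 0,"gripper": 1},{"tx": 0.1,"ty": 0.048,"tz": 0,"rx": 0,"ry": 0,"rz": 0,"gripper": 1},{"tx": 0.1,"ty": 0.048,"tz": 0,"rx": 0,"ry": 0,"rz": 0,"gripper": 1},{"tx": 0.1,"ty": 0.048,"tz": 0,"rx": 0,"ry": 0,"rz": 0,"gripper": 1},{"tx": 0.1,"ty": 0.048,"tz": 0,"rx": 0,"ry": 0,"rz": 0,"gripper": 1}]}}

```text
time_s: 2.82
ee_pos: [511.4, 71.1, 313.9]
ee_rot: [180.0, 0.0, 90.0]
force: [0.3, -0.0, -0.2]
gripper_width: 0.6
gripper_force: 0.0
```

>>> {"api": "send_rows", "payload": {"motion": [{"tx": 0.1,"ty": 0.048,"tz": 0.04,"rx": 0,"ry": 0,"rz": 0,"gripper": 1},{"tx": 0.1,"ty": 0.048,"tz": 0.04,"rx": 0,"ry": 0,"rz": 0,"gripper": 1},{"tx": 0,"ty": 0,"tz": 0,"rx": 0,"ry": 0,"rz": 0,"gripper": 1},{"tx": 0,"ty": 0,"tz": 0,"rx": 0,"ry": 0,"rz": 0,"gripper": 1},{"tx": 0,"ty": 0,"tz": 0,"rx": 0,"ry": 0,"rz": 0,"gripper": 1}]}}

```text
time_s: 3.45
ee_pos: [558.9, 168.2, 274.9]
ee_rot: [179.9, 0.0, 89.9]
force: [-0.1, -0.9, -0.3]
gripper_width: 0.4
gripper_force: 0.0
```

```bash
cat > m.py <<'E'
from h import *
import sys
tag=sys.argv[1]
s=env.state(); print(s["ee_pos"].round(1),s["ee_rot"].round(2),s["time_s"],s["force"].round(1))
c=grab("wrist"); cv2.imwrite(f"pics/{tag}.png",c["im"]); np.savez(f"{tag}.npz",**c)
def comp(c,f):
    hsv=cv2.cvtColor(c["im"],cv2.COLOR_BGR2HSV); H,S,V=[hsv[...,k].astype(int) for k in range(3)]
    n,l,s,_=cv2.connectedComponentsWithStats(f(H,S,V).astype(np.uint8)); i=1+np.argmax(s[1:,4]); ys,xs=np.where(l==i)
    return s[i],np.array([xs,ys]).T
bar=lambda H,S,V:(H<18)&(S>150)&(V>80)
blue=lambda H,S,V:(H>100)&(H<130)&(S>150)&(V>60)
st,px=comp(c,bar); P=np.array([plane(c,p,34)[:2] for p in px],np.float32)
vx,vy,_,_=cv2.fitLine(P,cv2.DIST_L2,0,.01,.01).ravel(); sg=np.sign(vy)
r=cv2.minAreaRect(P); print("bar",st,np.round(r[0],1),np.round(r[1],1),"yaw",np.degrees(np.arctan2(-vx*sg,vy*sg)).round(2))
def ends(c):
    st,px=comp(c,blue); b=cv2.boxPoints(cv2.minAreaRect(px.astype(np.float32))); d=[np.linalg.norm(b[1]-b[0]),np.linalg.norm(b[2]-b[1])]
    e=[(b[0]+b[1])/2,(b[2]+b[3])/2] if d[0]<d[1] else [(b[1]+b[2])/2,(b[3]+b[0])/2]
    return sorted(e,key=lambda p:plane(c,p,90)[1])
t=grab("top")
try:
  for a,b in zip(ends(c),ends(t)):
    X=cv2.triangulatePoints(c["K"]@c["M"][:3],t["K"]@t["M"][:3],a.astype(float),b.astype(float)).ravel(); print("lip end",a.round(),b.round(),(X[:3]/X[3]).round(1))
except Exception as e: print(e)
E
python3 m.py w2
```

```text
[558.9 168.2 274.9] [179.92   0.    89.86] 3.45 [-0.1 -0.9 -0.3]
bar [473 160  45  50 500] [783.4 148.9] [64.4 38.1] yaw -24.09
lip end [312. 256.] [236. 218.] [560.5  76.1  92.8]
lip end [312.  51.] [191. 218.] [ 563.5  342.1 -322.8]
```

View pics/w2.png

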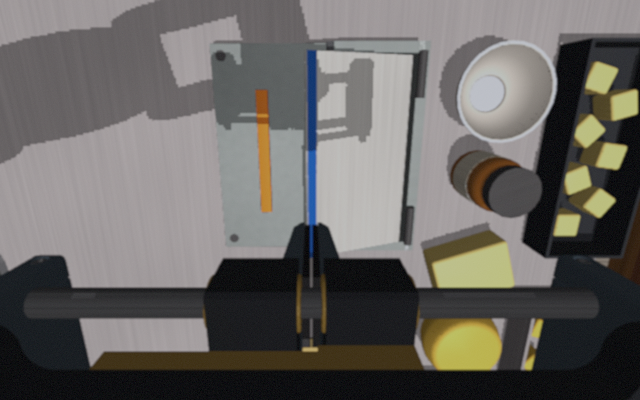

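The wrist view shows the bar from (262,90) to (267,212), half in shadow. The lip runs up column 312, with its lower end hidden by the fingers. I'll redo the bar with a wider mask and a window.

```bash
python3 - <<'E'
from h import *
c=dict(np.load("w2.npz"))
hsv=cv2.cvtColor(c["im"],cv2.COLOR_BGR2HSV); H,S,V=[hsv[...,k].astype(int) for k in range(3)]
m=(H<22)&(S>130)&(V>50); m[:,:245]=0;m[:,285:]=0;m[:70]=0;m[235:]=0
ys,xs=np.where(m); P=np.array([plane(c,(x,y),34)[:2] for x,y in zip(xs,ys)],np.float32)
vx,vy,_,_=cv2.fitLine(P,cv2.DIST_L2,0,.01,.01).ravel(); sg=np.sign(vy)
yaw=np.degrees(np.arctan2(-vx*sg,vy*sg)); r=cv2.minAreaRect(P); print(len(xs),r,"yaw",yaw)
a=np.radians(yaw); u=np.array([np.cos(a),np.sin(a)]); v=np.array([-u[1],u[0]])
p=P@v; q=P@u; ctr=u*(q.min()+q.max())/2+v*(p.min()+p.max())/2; print("centre",ctr,"size",np.ptp(p),np.ptp(q),"origin",ctr+63*u)
# ledge outer edge for a second yaw check: screws/corners by eye
for uv in((220,56),(234,238)): print("screw",plane(c,uv,30))
for n,uv in (("front corner far",(212,43)),("front corner near",(227,245))): print(n,plane(c,uv,30))
# lip far end height from well frame: intersect ray with hinge arc
o,d=ray(c,(312,51)); org=np.array([*(ctr+63*u),0])
for th in np.arange(.3,.6,.02):
    z=44.5+130*np.sin(th); X=plane(c,(312,51),z); w=X[:2]-org[:2]; print(round(th,2),(w@u).round(1),(110-130*np.cos(th)).round(1),(w@v).round(1))
E
```

```text
1271 ((502.54736328125, 184.50650024414062), (13.627388954162598, 147.8961639404297), 0.18539169430732727) yaw -0.08105134
centre [502.30524 184.49716] size 147.85861 13.675171 origin [565.3052  184.40804]
screw [456.6202811  295.39011645  30.        ]
screw [457.44879282  71.44615993  30.        ]
front corner far [448.69528894 308.962017    30.        ]
front corner near [447.41563728  61.3452396   30.        ]
0.3 -4.5 -14.2 109.8
0.32 -4.5 -13.4 109.5
0.34 -4.5 -12.6 109.2
0.36 -4.5 -11.7 108.9
0.38 -4.5 -10.7 108.6
0.4 -4.5 -9.7 108.3
0.42 -4.5 -8.7 108.0
0.44 -4.5 -7.6 107.8
0.46 -4.6 -6.5 107.5
0.48 -4.6 -5.3 107.2
0.5 -4.6 -4.1 106.9
0.52 -4.6 -2.8 106.7
0.54 -4.6 -1.5 106.4
0.56 -4.6 -0.1 106.1
0.58 -4.6 1.3 105.9
```

>>> {"api": "send_rows", "payload": {"motion": [{"tx": 0.032,"ty": 0.042,"tz": 0.08,"rx": 0,"ry": 0,"rz": 0,"gripper": 1},{"tx": 0,"ty": 0,"tz": 0.1,"rx": 0,"ry": 0,"rz": 0,"gripper": 1},{"tx": 0,"ty": 0,"tz": 0.1,"rx": 0,"ry": 0,"rz": 0,"gripper": 1},{"tx": 0,"ty": 0,"tz": 0.04,"rx": 0,"ry": 0,"rz": 0,"gripper": 1},{"tx": 0,"ty": 0,"tz": 0.02,"rx": 0,"ry": 0,"rz": 0,"gripper": 1},{"tx": 0,"ty": 0,"tz": 0.02,"rx": 0,"ry": 0,"rz": 0,"gripper": 1},{"tx": 0,"ty": 0,"tz": 0.02,"rx": 0,"ry": 0,"rz": 0,"gripper": 1},{"tx": 0,"ty": 0,"tz": 0.02,"rx": 0,"ry": 0,"rz": 0,"gripper": 1},{"tx": 0,"ty": 0,"tz": 0.02,"rx": 0,"ry": 0,"rz": 0,"gripper": 1},{"tx": 0,"ty": 0,"tz": 0.02,"rx": 0,"ry": 0,"rz": 0,"gripper": 1}]}}

```text
time_s: 4.8
ee_pos: [579.1, 185.3, 54.2]
ee_rot: [-179.9, 0.0, 89.9]
force: [-5.2, 0.4, 6.8]
gripper_width: 0.4
gripper_force: 3.3
```

>>> {"api": "send_rows", "payload": {"motion": [{"tx": 0,"ty": 0,"tz": 0.01,"rx": 0,"ry": 0,"rz": 0,"gripper": 1},{"tx": 0,"ty": 0,"tz": 0.006,"rx": 0,"ry": 0,"rz": 0,"gripper": 1},{"tx": 0,"ty": 0,"tz": 0,"rx": 0,"ry": 0,"rz": 0,"gripper": 1}]}}

```text
time_s: 5.18
ee_pos: [579.5, 185.3, 47.1]
ee_rot: [-180.0, 0.0, 89.9]
force: [-5.4, -0.8, 10.0]
gripper_width: 0.4
gripper_force: 5.2
```

>>> {"api": "send_rows", "payload": {"motion": [{"tx": 0,"ty": 0,"tz": 0.003,"rx": 0,"ry": 0,"rz": 0,"gripper": 1},{"tx": 0,"ty": 0,"tz": 0.003,"rx": 0,"ry": 0,"rz": 0,"gripper": 1},{"tx": 0,"ty": 0,"tz": 0,"rx": 0,"ry": 0,"rz": 0,"gripper": 1},{"tx": 0,"ty": 0,"tz": 0,"rx": 0,"ry": 0,"rz": 0,"gripper": 1}]}}

```text
time_s: 5.68
ee_pos: [579.6, 185.3, 47.0]
ee_rot: [180.0, -0.0, 89.9]
force: [-9.2, -1.2, 25.8]
gripper_width: 0.4
gripper_force: 13.1
```

>>> {"api": "send_rows", "payload": {"motion": [{"tx": 0,"ty": 0,"tz": -0.02,"rx": 0,"ry": 0,"rz": 0,"gripper": 1},{"tx": 0,"ty": 0,"tz": -0.1,"rx": 0,"ry": 0,"rz": 0,"gripper": 1},{"tx": 0,"ty": 0,"tz": -0.1,"rx": 0,"ry": 0,"rz": 0,"gripper": 1},{"tx": 0,"ty": 0,"tz": -0.1,"rx": 0,"ry": 0,"rz": 0,"gripper": -1},{"tx": 0,"ty": 0,"tz": -0.1,"rx": 0,"ry": 0,"rz": 0,"gripper": -1},{"tx": 0,"ty": 0,"tz": 0,"rx": 0,"ry": 0,"rz": 0,"gripper": -1},{"tx": 0,"ty": 0,"tz": 0,"rx": 0,"ry": 0,"rz": 0,"gripper": -1}]}}

```text
time_s: 6.55
ee_pos: [579.8, 185.1, 251.8]
ee_rot: [-179.9, 0.0, 89.9]
force: [-0.1, -0.1, -0.7]
gripper_width: 37.4
gripper_force: 0.0
```

```bash
python3 - <<'E'
from h import *
c=grab("wrist"); cv2.imwrite("pics/w3.png",c["im"]); np.savez("w3.npz",**c)
hsv=cv2.cvtColor(c["im"],cv2.COLOR_BGR2HSV); H,S,V=[hsv[...,k].astype(int) for k in range(3)]
m=(H>100)&(H<130)&(S>130)&(V>40); n,l,s,_=cv2.connectedComponentsWithStats(m.astype(np.uint8)); i=1+np.argmax(s[1:,4]); print(s[i])
ys,xs=np.where(l==i); P=np.array([plane(c,(x,y),47)[:2] for x,y in zip(xs,ys)],np.float32); print("lip x (shut expect 545.3)",P.min(0),P.max(0), np.median(P,0))
m=(H<22)&(S>130)&(V>50); n,l,s,_=cv2.connectedComponentsWithStats(m.astype(np.uint8))
for i in range(1,n):
    if s[i,4]<250: continue
    ys,xs=np.where(l==i); P=np.array([plane(c,(x,y),34)[:2] for x,y in zip(xs,ys)],np.float32)
    vx,vy,_,_=cv2.fitLine(P,cv2.DIST_L2,0,.01,.01).ravel(); sg=np.sign(vy); r=cv2.minAreaRect(P)
    if 110<max(r[1])<165 and min(r[1])<25: print("bar",s[i],r,np.degrees(np.arctan2(-vx*sg,vy*sg)))
E
```

```text
[ 279   71   12  190 1322]
lip x (shut expect 545.3) [546.4154   76.11446] [554.78033 293.29428] [550.768   198.70755]
bar [ 235  106   18  125 1368] ((502.5107727050781, 184.11045837402344), (13.60816764831543, 147.5389404296875), 0.18845932185649872) 0.047426328
```

View pics/w3.png

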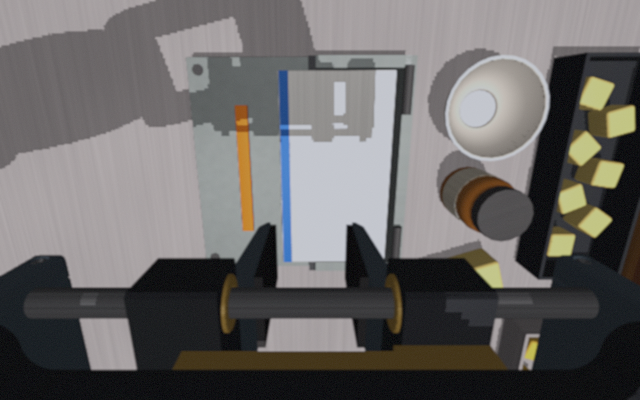

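The lip now sits at x ≈ 546, from y 76 to 293, at the shut height, so the cover is latched. The bar is at (502.5,184.1) with yaw about 0. Next is the strip.

>>> {"api": "send_rows", "payload": {"motion": [{"tx": -0.1,"ty": -0.017,"tz": 0,"rx": 0,"ry": 0,"rz": 0,"gripper": -1},{"tx": -0.1,"ty": -0.017,"tz": 0,"rx": 0,"ry": 0,"rz": 0,"gripper": -1},{"tx": -0.1,"ty": -0.017,"tz": 0,"rx": 0,"ry": 0,"rz": 0,"gripper": -1},{"tx": -0.1,"ty": -0.017,"tz": 0,"rx": 0,"ry": 0,"rz": 0,"gripper": -1},{"tx": -0.1,"ty": -0.017,"tz": 0,"rx": 0,"ry": 0,"rz": 0,"gripper": -1},{"tx": -0.1,"ty": -0.017,"tz": 0,"rx": 0,"ry": 0,"rz": 0,"gripper": -1},{"tx": -0.1,"ty": -0.017,"tz": 0.04,"rx": 0,"ry": 0,"rz": 0,"gripper": -1},{"tx": -0.1,"ty": -0.017,"tz": 0.04,"rx": 0,"ry": 0,"rz": 0,"gripper": -1},{"tx": 0,"ty": 0,"tz": 0,"rx": 0,"ry": 0,"rz": 0,"gripper": -1},{"tx": 0,"ty": 0,"tz": 0,"rx": 0,"ry": 0,"rz": 0,"gripper": -1},{"tx": 0,"ty": 0,"tz": 0,"rx": 0,"ry": 0,"rz": 0,"gripper": -1}]}}

```text
time_s: 7.98
ee_pos: [512.0, -213.5, 213.0]
ee_rot: [180.0, -0.0, 90.0]
force: [-0.4, -0.1, 0.2]
gripper_width: 91.1
gripper_force: 0.0
```

```bash
python3 - <<'E'
from h import *
s=env.state(); print(s["ee_pos"],s["ee_rot"])
c=grab("wrist"); cv2.imwrite("pics/w4.png",c["im"]); np.savez("w4.npz",**c)
print(proj(c,(512,-200,36)),proj(c,(542,-200,4)))
hsv=cv2.cvtColor(c["im"],cv2.COLOR_BGR2HSV); H,S,V=[hsv[...,k].astype(int) for k in range(3)]
print(hsv[tuple(proj(c,(560,-190,4)).astype(int)[::-1])])
E
```

```text
[ 511.99979136 -213.54673268  213.03903551] [ 1.79984318e+02 -1.07737086e-02  9.00231760e+01]
[310.3782455  166.07576294] [336.90702822 160.54951571]
[ 32  58 186]
```

View pics/w4.png

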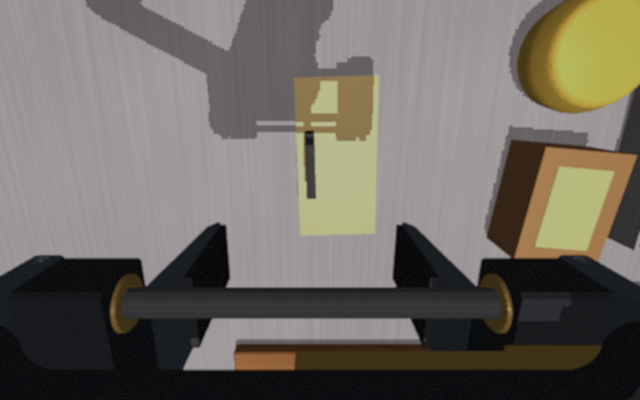

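The wrist view shows the strip's corners at (295,78), (378,75), (375,233) and (301,235), with the grip from (305,130) to (315,198). I'll refine these with masks.

```bash
python3 - <<'E'
from h import *
c=dict(np.load("w4.npz"))
hsv=cv2.cvtColor(c["im"],cv2.COLOR_BGR2HSV); H,S,V=[hsv[...,k].astype(int) for k in range(3)]
w=np.zeros(H.shape,bool); w[60:245,285:395]=1
m=cv2.morphologyEx((w&(S>40)&(H<45)).astype(np.uint8),cv2.MORPH_OPEN,np.ones((3,3)))
m=cv2.morphologyEx(m,cv2.MORPH_CLOSE,np.ones((15,15)))
n,l,s,_=cv2.connectedComponentsWithStats(m); i=1+np.argmax(s[1:,4]); ys,xs=np.where(l==i); print(s[i])
P=np.array([plane(c,p,4)[:2] for p in zip(xs,ys)],np.float32); r=cv2.minAreaRect(P); print("strip",r)
# plain edge (large x): fit line to rightmost pixel per row
E=np.array([plane(c,(np.max(xs[ys==y])+.5,y),4)[:2] for y in range(ys.min()+8,ys.max()-7)],np.float32)
vx,vy,x0,y0=cv2.fitLine(E,cv2.DIST_HUBER,0,.01,.01).ravel(); sg=np.sign(vy); print("plain edge yaw",np.degrees(np.arctan2(-vx*sg,vy*sg)),x0,y0, "y range",P.min(0),P.max(0))
g=np.zeros(H.shape,bool); g[120:206,298:325]=1; g&=(V<75)
n,l,s,_=cv2.connectedComponentsWithStats(g.astype(np.uint8)); i=1+np.argmax(s[1:,4]); ys,xs=np.where(l==i); print(s[i])
top=[]
for z in(36,):
    P=np.array([plane(c,p,z)[:2] for p in zip(xs,ys)],np.float32); vx,vy,x0,y0=cv2.fitLine(P,cv2.DIST_L2,0,.01,.01).ravel(); sg=np.sign(vy)
    print("grip",z,cv2.minAreaRect(P),np.degrees(np.arctan2(-vx*sg,vy*sg)))
E
```

```text
[  293    75    86   161 12709]
strip ((541.3184204101562, -199.54971313476562), (90.80113220214844, 180.61695861816406), 1.8244853019714355)
plain edge yaw 1.7021352 586.39246 -195.3405 y range [ 493.3971 -291.05  ] [ 588.77716  -108.789604]
[305 131  10  67 481]
grip 36 ((511.242431640625, -198.81935119628906), (7.695760250091553, 69.9029769897461), 2.383746385574341) 2.2869563
```

>>> {"api": "send_rows", "payload": {"motion": [{"tx": 0.026,"ty": -0.001,"tz": 0.05,"rx": 0,"ry": 0,"rz": -0.058,"gripper": -1},{"tx": 0,"ty": 0,"tz": 0.09,"rx": 0,"ry": 0,"rz": 0,"gripper": -1},{"tx": 0,"ty": 0,"tz": 0.09,"rx": 0,"ry": 0,"rz": 0,"gripper": -1},{"tx": 0,"ty": 0,"tz": 0.09,"rx": 0,"ry": 0,"rz": 0,"gripper": -1},{"tx": 0,"ty": 0,"tz": 0.06,"rx": 0,"ry": 0,"rz": 0,"gripper": -1},{"tx": 0,"ty": 0,"tz": 0.032,"rx": 0,"ry": 0,"rz": 0,"gripper": -1},{"tx": 0,"ty": 0,"tz": 0,"rx": 0,"ry": 0,"rz": 0,"gripper": -1},{"tx": 0,"ty": 0,"tz": 0,"rx": 0,"ry": 0,"rz": 0,"gripper": -1}]}}

```text
time_s: 9.02
ee_pos: [512.2, -201.9, 8.2]
ee_rot: [179.9, 0.1, 91.7]
force: [0.8, -0.2, -0.3]
gripper_width: 91.3
gripper_force: 0.0
```

>>> {"api": "send_rows", "payload": {"motion": [{"tx": 0,"ty": 0,"tz": 0,"rx": 0,"ry": 0,"rz": 0,"gripper": 1},{"tx": 0,"ty": 0,"tz": 0,"rx": 0,"ry": 0,"rz": 0,"gripper": 1},{"tx": 0,"ty": 0,"tz": 0,"rx": 0,"ry": 0,"rz": 0,"gripper": 1},{"tx": 0,"ty": 0,"tz": 0,"rx": 0,"ry": 0,"rz": 0,"gripper": 1},{"tx": 0,"ty": 0,"tz": 0,"rx": 0,"ry": 0,"rz": 0,"gripper": 1},{"tx": 0,"ty": 0,"tz": 0,"rx": 0,"ry": 0,"rz": 0,"gripper": 1},{"tx": 0,"ty": 0,"tz": 0,"rx": 0,"ry": 0,"rz": 0,"gripper": 1},{"tx": 0,"ty": 0,"tz": 0,"rx": 0,"ry": 0,"rz": 0,"gripper": 1}], "grip_force": 45}}

```text
time_s: 10.02
ee_pos: [511.1, -201.7, 6.9]
ee_rot: [-180.0, 0.0, 91.7]
force: [0.9, 0.6, 0.5]
gripper_width: 14.0
gripper_force: 0.0
```

>>> {"api": "send_rows", "payload": {"motion": [{"tx": 0,"ty": 0,"tz": 0,"rx": 0,"ry": 0,"rz": 0,"gripper": 1},{"tx": 0,"ty": 0,"tz": 0,"rx": 0,"ry": 0,"rz": 0,"gripper": 1},{"tx": 0,"ty": 0,"tz": 0,"rx": 0,"ry": 0,"rz": 0,"gripper": 1},{"tx": 0,"ty": 0,"tz": -0.02,"rx": 0,"ry": 0,"rz": 0,"gripper": 1},{"tx": 0,"ty": 0,"tz": -0.06,"rx": 0,"ry": 0,"rz": 0,"gripper": 1},{"tx": 0,"ty": 0,"tz": -0.06,"rx": 0,"ry": 0,"rz": 0,"gripper": 1},{"tx": 0,"ty": 0,"tz": -0.06,"rx": 0,"ry": 0,"rz": 0.058,"gripper": 1},{"tx": 0,"ty": 0,"tz": 0,"rx": 0,"ry": 0,"rz": 0,"gripper": 1}]}}

```text
time_s: 11.02
ee_pos: [512.6, -202.3, 109.4]
ee_rot: [179.7, 0.1, 90.0]
force: [-1.0, -0.3, -1.4]
gripper_width: 9.8
gripper_force: 45.0
```

>>> {"api": "send_rows", "payload": {"motion": [{"tx": 0.05,"ty": -0.02,"tz": 0,"rx": 0,"ry": 0,"rz": 0,"gripper": 1},{"tx": 0.08,"ty": -0.02,"tz": 0,"rx": 0,"ry": 0,"rz": 0,"gripper": 1},{"tx": 0.1,"ty": -0.02,"tz": 0,"rx": 0,"ry": 0,"rz": 0,"gripper": 1},{"tx": 0.1,"ty": -0.02,"tz": 0,"rx": 0,"ry": 0,"rz": 0,"gripper": 1},{"tx": 0.1,"ty": -0.02,"tz": 0,"rx": 0,"ry": 0,"rz": 0,"gripper": 1},{"tx": 0.1,"ty": -0.02,"tz": 0,"rx": 0,"ry": 0,"rz": 0,"gripper": 1},{"tx": 0.1,"ty": -0.02,"tz": 0,"rx": 0,"ry": 0,"rz": 0,"gripper": 1},{"tx": 0.08,"ty": -0.02,"tz": 0,"rx": 0,"ry": 0,"rz": 0,"gripper": 1},{"tx": 0.06,"ty": 0,"tz": 0,"rx": 0,"ry": 0,"rz": 0,"gripper": 1},{"tx": 0,"ty": 0,"tz": 0,"rx": 0,"ry": 0,"rz": 0,"gripper": 1},{"tx": 0,"ty": 0,"tz": 0,"rx": 0,"ry": 0,"rz": 0,"gripper": 1},{"tx": 0,"ty": 0,"tz": 0,"rx": 0,"ry": 0,"rz": 0,"gripper": 1}]}}

```text
time_s: 12.52
ee_pos: [431.2, 182.4, 106.5]
ee_rot: [-179.9, 0.0, 89.9]
force: [-0.7, -0.9, -1.5]
gripper_width: 9.5
gripper_force: 45.0
```

```bash
python3 - <<'E'
from h import *
s=env.state(); p=s["ee_pos"]; print(p,s["ee_rot"])
c=grab("wrist"); cv2.imwrite("pics/w5.png",c["im"]); np.savez("w5.npz",**c)
t=grab("top"); np.savez("t5.npz",**t); cv2.imwrite("pics/t5.png",t["im"])
z0=p[2]-7
for x in(-15,75):
  for y in(-90,90):
    X=(p[0]+x if 0 else p[0]+x, p[1]+1.7+y, z0+4); print(X,proj(c,X).round(),proj(t,X).round())
E
```

```text
[431.22669717 182.38167765 106.47120654] [-1.79939639e+02  4.28371702e-02  8.98711186e+01]
(np.float64(416.2266971741166), np.float64(94.08167764917062), np.float64(103.4712065402025)) [287. 377.] [227. 268.]
(np.float64(416.2266971741166), np.float64(274.0816776491706), np.float64(103.4712065402025)) [278.  78.] [164. 267.]
(np.float64(506.2266971741166), np.float64(94.08167764917062), np.float64(103.4712065402025)) [428. 377.] [228. 237.]
(np.float64(506.2266971741166), np.float64(274.0816776491706), np.float64(103.4712065402025)) [465.  77.] [166. 235.]
```

View pics/w5.png

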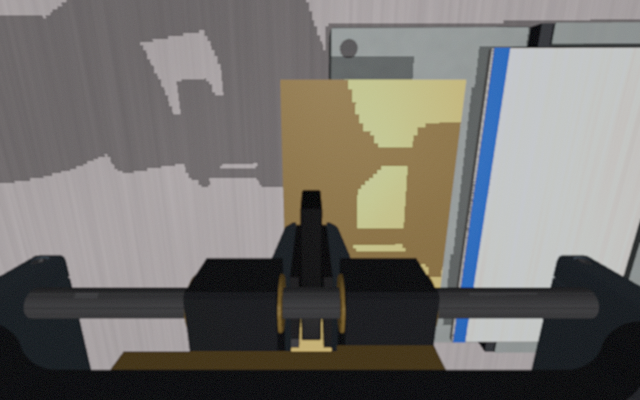

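The held strip's far corners are at (281,79) and (466,79), against predictions of (278,78) and (465,77). It's held well. I'll fit the plain edge for yaw.

```bash
python3 - <<'E'
from h import *
c=dict(np.load("w5.npz")); z=103.5
hsv=cv2.cvtColor(c["im"],cv2.COLOR_BGR2HSV); H,S,V=[hsv[...,k].astype(int) for k in range(3)]
m=(S>50)&(H<45)
def fit(E,n):
    E=np.array(E,np.float32); vx,vy,x0,y0=cv2.fitLine(E,cv2.DIST_HUBER,0,.01,.01).ravel(); sg=np.sign(vy); print(n,"yaw",np.degrees(np.arctan2(-vx*sg,vy*sg)).round(2),"x",x0.round(1),"y",y0.round(1))
R_,L_=[],[]
for y in range(90,240):
    xs=np.where(m[y,270:475])[0]+270
    R_.append(plane(c,(xs.max()+.5,y),z)[:2]); 
    if y<180: L_.append(plane(c,(xs.min()-.5,y),z)[:2])
fit(R_,"plain edge"); fit(L_,"front edge")
T=[plane(c,(x,np.where(m[40:150,x])[0].min()+39.5),z)[:2] for x in range(290,458)]; T=np.array(T); print("far end y",np.median(T[:,1]), "slope deg",np.degrees(np.polyfit(T[:,0],T[:,1],1)[0]))
b=(H>100)&(H<130)&(S>130); B=[plane(c,(np.where(b[y,440:520])[0].mean()+440,y),47)[:2] for y in range(55,240)]; fit(B,"lip")
ys=np.where(b[:,490:510].any(1))[0].min(); print("lip far y",plane(c,(501,ys-.5),47))
E
```

```text
plain edge yaw -0.19 x 506.7 y 230.5
front edge yaw -0.04 x 416.5 y 244.8
far end y 273.64286555960985 slope deg -0.47736905562054793
lip yaw 0.02 x 551.4 y 230.6
lip far y [550.75294881 294.43521618  47.        ]
```

>>> {"api": "send_rows", "payload": {"motion": [{"tx": 0.002,"ty": 0,"tz": 0.05,"rx": 0,"ry": 0,"rz": -0.005,"gripper": 1},{"tx": 0,"ty": 0,"tz": 0.05,"rx": 0,"ry": 0,"rz": 0,"gripper": 1},{"tx": 0,"ty": 0,"tz": 0.02,"rx": 0,"ry": 0,"rz": 0,"gripper": 1},{"tx": 0,"ty": 0,"tz": 0.009,"rx": 0,"ry": 0,"rz": 0,"gripper": 1},{"tx": 0,"ty": 0,"tz": 0,"rx": 0,"ry": 0,"rz": 0,"gripper": 1},{"tx": 0,"ty": 0,"tz": 0,"rx": 0,"ry": 0,"rz": 0,"gripper": 1},{"tx": 0,"ty": 0,"tz": 0,"rx": 0,"ry": 0,"rz": 0,"gripper": 1}]}}

```text
time_s: 13.5
ee_pos: [431.9, 184.6, 43.0]
ee_rot: [179.9, -0.0, 90.1]
force: [0.1, -0.3, -2.3]
gripper_width: 9.8
gripper_force: 45.0
```

>>> {"api": "send_rows", "payload": {"motion": [{"tx": 0,"ty": 0.02,"tz": 0,"rx": 0,"ry": 0,"rz": 0,"gripper": 1},{"tx": 0,"ty": 0.02,"tz": 0,"rx": 0,"ry": 0,"rz": 0,"gripper": 1},{"tx": 0,"ty": 0.01,"tz": 0,"rx": 0,"ry": 0,"rz": 0,"gripper": 1},{"tx": 0,"ty": 0,"tz": 0,"rx": 0,"ry": 0,"rz": 0,"gripper": 1}]}}

```text
time_s: 14.0
ee_pos: [457.0, 184.4, 42.3]
ee_rot: [180.0, 0.0, 90.1]
force: [0.3, 0.3, -2.9]
gripper_width: 9.8
gripper_force: 45.0
```

>>> {"api": "send_rows", "payload": {"motion": [{"tx": 0,"ty": 0.012,"tz": 0,"rx": 0,"ry": 0,"rz": 0,"gripper": 1},{"tx": 0,"ty": 0.012,"tz": 0,"rx": 0,"ry": 0,"rz": 0,"gripper": 1},{"tx": 0,"ty": 0.012,"tz": 0,"rx": 0,"ry": 0,"rz": 0,"gripper": 1},{"tx": 0,"ty": 0.012,"tz": 0,"rx": 0,"ry": 0,"rz": 0,"gripper": 1},{"tx": 0,"ty": 0,"tz": 0,"rx": 0,"ry": 0,"rz": 0,"gripper": 1},{"tx": 0,"ty": 0,"tz": 0,"rx": 0,"ry": 0,"rz": 0,"gripper": 1}]}}

```text
time_s: 14.75
ee_pos: [480.3, 184.4, 42.3]
ee_rot: [-180.0, 0.0, 90.1]
force: [-0.1, 0.1, -1.7]
gripper_width: 9.6
gripper_force: 45.0
```

```bash
python3 - <<'E'
from h import *
s=env.state(); print(s["ee_pos"],s["ee_rot"],s["force"])
c=grab("wrist"); cv2.imwrite("pics/w6.png",c["im"]); np.savez("w6.npz",**c)
E
```

```text
[480.27425943 184.396001    42.31311781] [-1.79969460e+02  1.52169962e-02  9.00839316e+01] [-0.14108097  0.13941632 -1.66867548]
```

View pics/w6.png

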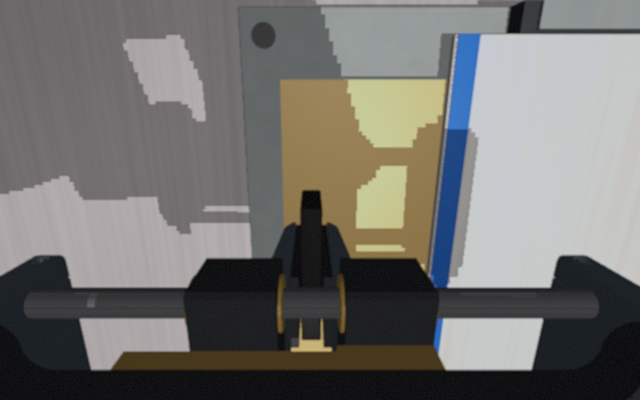

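The strip's edge is under the lip with no contact force. I'll check centring and squareness against the lip in this same picture.

```bash
python3 - <<'E'
from h import *
c=dict(np.load("w6.npz"))
hsv=cv2.cvtColor(c["im"],cv2.COLOR_BGR2HSV); H,S,V=[hsv[...,k].astype(int) for k in range(3)]
m=(S>50)&(H<45); z=39.3
def fit(E,n):
    E=np.array(E,np.float32); vx,vy,x0,y0=cv2.fitLine(E,cv2.DIST_HUBER,0,.01,.01).ravel(); sg=np.sign(vy); print(n,"yaw",np.degrees(np.arctan2(-vx*sg,vy*sg)).round(2),"x at y184",(x0+vx/vy*(184-y0)).round(1))
fit([plane(c,(np.where(m[y,270:440])[0].min()+269.5,y),z)[:2] for y in range(90,215)],"strip front edge")
T=np.array([plane(c,(x,np.where(m[50:150,x])[0].min()+49.5),z)[:2] for x in range(290,435)]); print("strip far y",np.median(T[:,1]),"slope",np.degrees(np.polyfit(T[:,0],T[:,1],1)[0]))
b=(H>100)&(H<130)&(S>130); fit([plane(c,(np.where(b[y,425:490])[0].min()+424.5,y),47)[:2] for y in range(45,240)],"lip")
L=[plane(c,(x,np.where(b[:60,x])[0].min()-.5),47)[1] for x in range(460,476)]; print("lip far y",np.median(L))
E
```

```text
strip front edge yaw 0.15 x at y184 465.5
strip far y 275.76710784463535 slope 0.11329967172621434
lip yaw 0.15 x at y184 546.9
lip far y 294.45419383442174
```

>>> {"api": "send_rows", "payload": {"motion": [{"tx": -0.0015,"ty": 0.012,"tz": 0,"rx": 0,"ry": 0,"rz": 0,"gripper": 1},{"tx": 0,"ty": 0.012,"tz": 0,"rx": 0,"ry": 0,"rz": 0,"gripper": 1},{"tx": 0,"ty": 0.012,"tz": 0,"rx": 0,"ry": 0,"rz": 0,"gripper": 1},{"tx": 0,"ty": 0.004,"tz": 0,"rx": 0,"ry": 0,"rz": 0,"gripper": 1},{"tx": 0,"ty": 0,"tz": 0,"rx": 0,"ry": 0,"rz": 0,"gripper": 1},{"tx": 0,"ty": 0,"tz": 0,"rx": 0,"ry": 0,"rz": 0,"gripper": 1}]}}

```text
time_s: 15.55
ee_pos: [500.3, 183.7, 42.3]
ee_rot: [-180.0, 0.0, 90.1]
force: [-0.1, -0.5, -2.9]
gripper_width: 9.6
gripper_force: 45.0
```

>>> {"api": "send_rows", "payload": {"motion": [{"tx": 0,"ty": 0.002,"tz": 0,"rx": 0,"ry": 0,"rz": 0,"gripper": 1},{"tx": 0,"ty": 0.002,"tz": 0,"rx": 0,"ry": 0,"rz": 0,"gripper": 1},{"tx": 0,"ty": 0,"tz": 0,"rx": 0,"ry": 0,"rz": 0,"gripper": 1}]}}

```text
time_s: 15.92
ee_pos: [501.7, 183.7, 42.3]
ee_rot: [-179.9, 0.0, 90.1]
force: [-1.8, -0.2, -0.9]
gripper_width: 9.7
gripper_force: 45.0
```

>>> {"api": "send_rows", "payload": {"motion": [{"tx": 0,"ty": 0.001,"tz": 0,"rx": 0,"ry": 0,"rz": 0,"gripper": 1},{"tx": 0,"ty": 0.001,"tz": 0,"rx": 0,"ry": 0,"rz": 0,"gripper": 1},{"tx": 0,"ty": 0,"tz": 0,"rx": 0,"ry": 0,"rz": 0,"gripper": 1},{"tx": 0,"ty": 0,"tz": 0,"rx": 0,"ry": 0,"rz": 0,"gripper": 1}]}}

```text
time_s: 16.42
ee_pos: [501.7, 183.7, 42.1]
ee_rot: [-179.8, 0.0, 90.1]
force: [-4.6, 0.6, 0.6]
gripper_width: 9.9
gripper_force: 45.0
```

The x position stopped at 501.7 while the force built up, so the strip is against the stop. I'll ease off slightly and press down.

>>> {"api": "send_rows", "payload": {"motion": [{"tx": 0,"ty": -0.0006,"tz": 0.002,"rx": 0,"ry": 0,"rz": 0,"gripper": 1},{"tx": 0,"ty": 0,"tz": 0.002,"rx": 0,"ry": 0,"rz": 0,"gripper": 1},{"tx": 0,"ty": 0,"tz": 0.002,"rx": 0,"ry": 0,"rz": 0,"gripper": 1},{"tx": 0,"ty": 0,"tz": 0.002,"rx": 0,"ry": 0,"rz": 0,"gripper": 1},{"tx": 0,"ty": 0,"tz": 0,"rx": 0,"ry": 0,"rz": 0,"gripper": 1},{"tx": 0,"ty": 0,"tz": 0,"rx": 0,"ry": 0,"rz": 0,"gripper": 1}]}}

```text
time_s: 17.18
ee_pos: [501.8, 183.6, 39.1]
ee_rot: [-179.8, 0.0, 90.1]
force: [-8.3, 0.5, 7.8]
gripper_width: 9.5
gripper_force: 45.0
```

>>> {"api": "send_rows", "payload": {"motion": [{"tx": 0,"ty": 0,"tz": 0.002,"rx": 0,"ry": 0,"rz": 0,"gripper": 1},{"tx": 0,"ty": 0,"tz": 0.002,"rx": 0,"ry": 0,"rz": 0,"gripper": 1},{"tx": 0,"ty": 0,"tz": 0.002,"rx": 0,"ry": 0,"rz": 0,"gripper": 1},{"tx": 0,"ty": 0,"tz": 0,"rx": 0,"ry": 0,"rz": 0,"gripper": 1},{"tx": 0,"ty": 0,"tz": 0,"rx": 0,"ry": 0,"rz": 0,"gripper": 1}]}}

```text
time_s: 17.8
ee_pos: [501.8, 183.5, 37.0]
ee_rot: [-179.9, 0.0, 90.1]
force: [-9.1, -1.4, 13.3]
gripper_width: 9.4
gripper_force: 45.0
```

>>> {"api": "send_rows", "payload": {"motion": [{"tx": 0,"ty": 0,"tz": 0.002,"rx": 0,"ry": 0,"rz": 0,"gripper": 1},{"tx": 0,"ty": 0,"tz": 0.001,"rx": 0,"ry": 0,"rz": 0,"gripper": 1},{"tx": 0,"ty": 0,"tz": 0,"rx": 0,"ry": 0,"rz": 0,"gripper": 1},{"tx": 0,"ty": 0,"tz": 0,"rx": 0,"ry": 0,"rz": 0,"gripper": 1}]}}

```text
time_s: 18.3
ee_pos: [501.7, 183.6, 36.9]
ee_rot: [-179.9, 0.0, 90.1]
force: [-13.5, -2.7, 24.4]
gripper_width: 9.8
gripper_force: 45.0
```

```bash
python3 - <<'E'
from h import *
s=env.state(); print(s["ee_pos"],s["ee_rot"],s["force"],s["time_s"])
c=grab("wrist"); cv2.imwrite("pics/w7.png",c["im"])
hsv=cv2.cvtColor(c["im"],cv2.COLOR_BGR2HSV); H,S,V=[hsv[...,k].astype(int) for k in range(3)]
m=(S>50)&(H<45); z=34
def fit(E,n):
    E=np.array(E,np.float32); vx,vy,x0,y0=cv2.fitLine(E,cv2.DIST_HUBER,0,.01,.01).ravel(); sg=np.sign(vy); print(n,"yaw",np.degrees(np.arctan2(-vx*sg,vy*sg)).round(2),"x at y184",(x0+vx/vy*(184-y0)).round(1))
fit([plane(c,(np.where(m[y,270:400])[0].min()+269.5,y),z)[:2] for y in range(90,215)],"strip front edge")
T=np.array([plane(c,(x,np.where(m[50:150,x])[0].min()+49.5),z)[:2] for x in range(290,380)]); print("strip far y",np.median(T[:,1]))
b=(H>100)&(H<130)&(S>130); fit([plane(c,(np.where(b[y,370:480])[0].min()+369.5,y),47)[:2] for y in range(45,230) if b[y,370:480].any()],"lip")
ys,xs=np.where(b[:80,370:480]); print("lip far row",ys.min(),plane(c,(xs[ys==ys.min()].mean()+370,ys.min()-.5),47))
E
```

```text
[501.71878643 183.56167952  36.90223376] [-1.79892807e+02  1.63425720e-02  9.00767603e+01] [-13.46044736  -2.73175364  24.39278772] 18.3
strip front edge yaw 0.18 x at y184 487.0
strip far y 274.89439231168296
lip yaw 0.16 x at y184 546.9
lip far row 3 [570.83244627 304.62320818  47.        ]
```

View pics/w7.png

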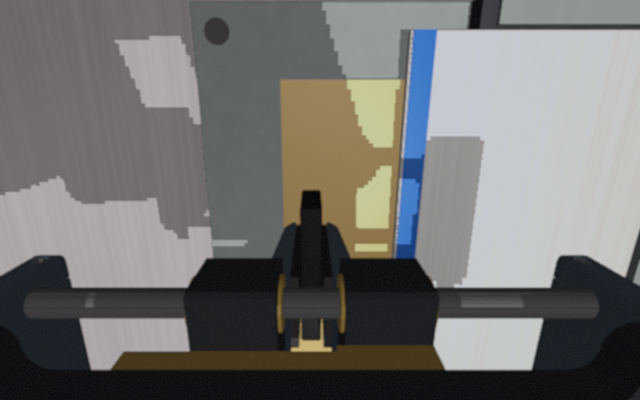

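The strip's front edge is at x 487.0, against 487.3 for home. It is square with the lip to within 0.02° and centred to about 0.5 mm. The lip hasn't moved, and the strip is pressed flush at 24 N, so I'm handing in.

```bash
python3 -c "
from workcell import env
print(env.job_done())"
```

```text
the job is handed in; nothing more can be done
None
```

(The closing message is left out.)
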